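Clamp a glued block in a ratchet clamp and keep it squeezed

TASK

Take the glued wooden block that lies in front of the blue ratchet clamp and clamp it: pull the clamp's black knob all the way out, which draws the jaw back, and push it fully home again; stand the block on the clamp's bed, centred between the fixed jaw and the sliding jaw, its light and dark faces towards the jaws, and let go of it. Then pump the two orange grips, squeezing and releasing them, until the sliding jaw pins the block against the fixed jaw and its sprung nose is pushed in about half way (about half of the 14 mm of red plunger still showing), never right in, and finish while still holding the grips squeezed like that. Move the jaw only by the knob and the grips, never by pushing it, and leave the other things on the bench where they are.

Things in the scene. Friction and masses are not known exactly. Their poses are not given: they have to be found in the camera images.
- clamp: Blue and grey clamp, screwed down; bed plate 74 x 362 x 12 mm, origin under its middle, on the bench. Its y axis is the clamping direction: fixed jaw (50 mm wide along x, 64 mm high, inner face at y = +150 mm) at the +y end, knob at the -y end; between them sliding jaw (40 mm wide, 62 mm high) and grips. Cheeks under the grips: 52 mm wide, 50 mm high; grey cover behind: 62 mm high.
- bed_mid (a point): Point on the top of the clamp's bed (12 mm above the bench), 35 mm before the fixed jaw: a good place for the middle of the block's underside. With the jaw drawn back about 68 mm are free between the nose and the fixed jaw. Same axes as the clamp.
- grips_mid (a point): Fixed point midway between the two orange grips, 88 mm above the bench: the TCP goes here with the fingers closing along the clamp's y axis. The grips are upright plates, 30 mm wide along x, 50 to 110 mm above the bench; open they measure 70 mm over their outer faces, fully squeezed 40 mm. Fingers opened to 78 mm or more let go of them.
- knob_waist (a point): Middle of the waist of the black knob (moves with it), 36 mm above the bench. The knob lies along the clamp's y axis: a waist 20 mm in diameter and 22 mm long between two flanges of 32 mm, to be taken from above with the fingers closing along the clamp's x axis.
- knob (a joint): How far the knob is out (m): 0 home, 0.060 fully out; it moves along the clamp's -y axis, with a soft detent 4 mm off home and another at 54 mm. Its rod draws the jaw back to 0.002 when it is fully out, and while it is out the jaw cannot come forward. Pulling takes about 12 N. The grips must be open meanwhile.
- clamp_jaw (a joint): How far the sliding jaw has come forward (m), along the clamp's +y axis: 0 is fully back. It stays where it is by friction (7 N). The nose's free face is 80 mm + this value along the clamp's y axis.
- nose (a joint): How far the sprung nose is pushed into the sliding jaw (m): 0 free, 0.014 right in. Spring 1 N per mm. The nose is a black rubber pad (34 mm wide, 23 to 59 mm above the bench) on a red plunger, of which 14 mm shows when free.
- grip_rear (a joint): Squeeze of the rear (-y) orange grip (m): 0 open, 0.015 fully squeezed, along the clamp's +y axis. It carries a pawl: the first 4 mm only drop the pawl; once it meets a tooth (every 5 mm) the jaw goes forward with the grip, about 10 mm in a full squeeze. On release the grips spring open and the jaw stays. Needs 5 to 15 N at each finger.
- grip_front (a joint): Squeeze of the front (+y) orange grip (m), geared to the rear one: it always has the same value, moving along the clamp's -y axis.
- block: Glued block of a light and a dark strip of wood, 50 mm (own x) by 38 mm (own y) by 56 mm high; origin at the middle of its underside. The glue line is the plane y = 0, so the light (-y) and dark (+y) faces must face the jaws, either way round; so hold it by its 50 mm ends when setting it in the clamp.
- paint_can: bystander: small paint tin, 78 mm across, 78 mm high, origin under its middle
- nail_jar: bystander: glass jar with a blue lid, 53 mm across, 113 mm high
- bit_bottle: bystander: clear bottle of bits on a blue cap, 45 mm across, 64 mm high
- screw_tin: bystander: flat green tin, 66 x 108 x 26 mm
- fuse_carton: bystander: small yellow carton, 56 x 38 x 26 mm
- slip_pliers: bystander: rusty pliers lying flat, 185 x 67 x 12 mm

How it is judged:
By the outcome, as a careful person would: the job done as asked, in the order asked, and still so for the second after the job is handed in, while the arm keeps its last pose, push and grip.
It also fails if it takes over 72 s, if anything falls off the work surface, if the arm or the gripper's body presses on something with over 40 N, if the wrist force passes 120 N, or if a joint passes its speed limit or range.

ROBOT

A 7-joint arm with a two-finger parallel gripper is mounted at the origin on a cart in front of the work surface, level with it; the furniture and walls round the work are solid. World frame = base frame: x ahead of the robot, y to its left, z up, the work surface at z = 0. Lengths are in mm, angles in rad, forces in N, time in s.
With the tool pointing down it reaches from about 425 to 925 mm from the base axis. Payload 6.8 kg.
Tool frame: the origin (TCP) lies between the finger pads, 19 mm behind the fingertips; this is the grasp point; z points along the fingers, y is the line along which they close (so a half turn about z gives the same grasp; the last joint's range is limited). The gripper opens to 85 mm and grips with 20 to 120 N. Pads are 22 mm wide; open, the fingers measure 114 mm over their backs; the gripper's body (76 mm by 85 mm) begins 54 mm behind the grasp point. The pads swing forward as they close: fully open they stand 13 mm farther back than shut.
Start: joints at [-1.455, 0.477, 0.022, 1.555, -0.011, 1.109, -0.083], TCP at [149.802, 658.184, 250.008] pointing down, gripper open.
Joint ranges: [-2.96, 2.96], [-0.34, 2.1], [-1.41, 1.46], [0.24, 2.44], [-1.37, 4.51], [0.17, 1.92], [-2.96, 2.96]. Speed limits (rad/s): [2.39, 2.39, 3.14, 3.14, 3.14, 3.14, 3.14].

INTERFACE

Orientations are given as a unit quaternion [w, x, y, z].
In Python, from rig import arm gives the robot as it stands.
- The arm moves only by the tool shift_gripper, called as name(argument=value, ...), one argument or row to a line, values as JSON. Schema: {"type":"object","properties":{"ticks":{"type":"array","items":{"type":"object","properties":{"jaw":{"type":"number"},"dx":{"type":"number"},"dy":{"type":"number"},"dz":{"type":"number"},"twist":{"type":"number"}},"additionalProperties":false,"required":["jaw"]},"minItems":1,"maxItems":10},"grip_n":{"type":"number"},"only":{"type":"string"},"quiet":{"type":"boolean"},"lines":{"type":"string"}},"required":["ticks"],"additionalProperties":false}. ticks is a list of rows, 1 to 10 of them, each an object with the fields jaw (the opening from 0.0 (shut) to 1.0 (fully open)), dx, dy, dz (the shift in mm), twist (a turn about the tool's z in rad); a field left out counts as zero (the opening has to be given); each row shifts and turns the commanded pose from where the row before left it, along the tool's axes as they then stand; what a row does not reach is not made up. A row lasts 1/8 s, in which the tool goes at most 62.5 mm and 0.188 rad, less where a joint would pass 70% of its speed; a pose out of reach is approached as far as the arm can. The fingers move at their own pace and stop on an object; grip_n is the grip in N (left out, the last holds). Time passes only in rows, so rows that do not move let the fingers close. The tool returns the time, the measured TCP pose, the force, the opening and the grip force at its end. only (a regular expression) keeps the lines of the reply that match it, lines (a string "A,B") keeps lines A to B, and quiet returns only ok. Input that does not fit is refused with a message, and nothing moves.
- arm.read_state(): the state, without advancing time (a new reading comes with each control period).
- arm.capture(name): name is "scene" or "top"; returns the picture (420x560x3 uint8, red, green, blue); there is no depth.
- arm.camera_params(name): a dict with "vfov" (degrees; the focal length in pixels is half the picture's height over the tangent of half this angle, whatever the lens; pixels are square), "cx", "cy" (the principal point, pixels), "world_to_cam" (4x4, takes a point from world to camera coordinates). Camera axes: x right, y up, looking along -z (the intrinsics and any distortion apply to the point x, -y, -z); pixel columns grow to the right and rows downward; lengths in mm; the calibration is good to about 2 mm. A picture is of the moment at which its call begins. camera_params takes no time and is no camera call.
- arm.sign_off(): hands the job in; it is judged then, once.
The state is a dict: "t": time; "joints": joint angles; "qvel": joint speeds; "tau": joint torques, N m; "tool_pos": TCP position; "tool_rot": TCP orientation; "contact_force": force on the tool from outside, world axes, zero at the start; "moment": the same for the moment, N m; "finger_gap": opening from 0.0 (shut) to 1.0 (fully open); "grip_force": force on a finger pad.
Only numpy, scipy, OpenCV 4.12 (cv2) and the standard library are available. Lean on these libraries where they do the work, as an engineer would, in place of code of your own. Each camera call takes 0.05 s, during which the arm holds its last target. There are 200 camera calls.

## Working session

There is one attempt and no reset: what is moved stays moved. The work goes in short steps, Python scripts to look and compute and a tool call to move; the robot and the scene stay as the last step left them, time stands still between calls to the robot, and variables do not carry over. Pictures are saved under pics/ and viewed, at most 10 in all, crops included, and the job is handed in when it is done.

```bash
ls; mkdir -p pics; python3 - <<'E'
from rig import arm
import cv2
for n in("scene","top"):
    im=arm.capture(n); cv2.imwrite(f"pics/{n}0.png",im[:,:,::-1])
    p=arm.camera_params(n); print(n,p)
print(arm.read_state())
E
```

```text
pics
rig.py
scene {'vfov': 48.150249131727136, 'cx': 283.74190899074154, 'cy': 216.04560771693124, 'world_to_cam': array([[ 6.35078946e-01, -7.72431957e-01, -4.85851852e-03,
        -1.72707173e+02],
       [ 5.73123839e-01,  4.66975987e-01,  6.73396238e-01,
        -4.18790955e+02],
       [-5.17883962e-01, -4.30444306e-01,  7.39265785e-01,
        -1.13643461e+03],
       [ 0.00000000e+00,  0.00000000e+00,  0.00000000e+00,
         1.00000000e+00]])}
top {'vfov': 50.7066890218307, 'cx': 286.8139945906549, 'cy': 207.31819804196616, 'world_to_cam': array([[-1.58060084e-02, -9.99773218e-01,  1.42717596e-02,
         1.43526581e+02],
       [ 9.90637690e-01, -1.37226661e-02,  1.35825829e-01,
        -4.88095840e+02],
       [-1.35599179e-01,  1.62850071e-02,  9.90629931e-01,
        -1.28724030e+03],
       [ 0.00000000e+00,  0.00000000e+00,  0.00000000e+00,
         1.00000000e+00]])}
{'t': 0.1, 'joints': array([-1.4550844 ,  0.47768749,  0.02235885,  1.55634552, -0.01150569,
        1.10928593, -0.08314142]), 'qvel': array([-1.54928806e-04, -1.07655218e-03, -6.76103188e-04, -2.90350213e-03,
        9.26611801e-04,  5.21509464e-05,  1.24730131e-04]), 'tau': array([ 4.88338716e-03, -5.97766864e+01,  1.61397200e+00, -2.81956959e+01,
        1.28246288e-02,  5.04791082e-03, -3.73348200e-06]), 'tool_pos': array([149.72116546, 657.67812669, 249.14628436]), 'tool_rot': array([-3.07107944e-05,  1.11691510e-01,  9.93742607e-01, -7.98376096e-04]), 'contact_force': array([ 0.7008815 , -0.20268078, -0.41095542]), 'moment': array([-0.03348073, -0.0215992 ,  0.01636652]), 'grip_force': 0.0, 'finger_gap': 1.0024600819473706}
```

View pics/scene0.png

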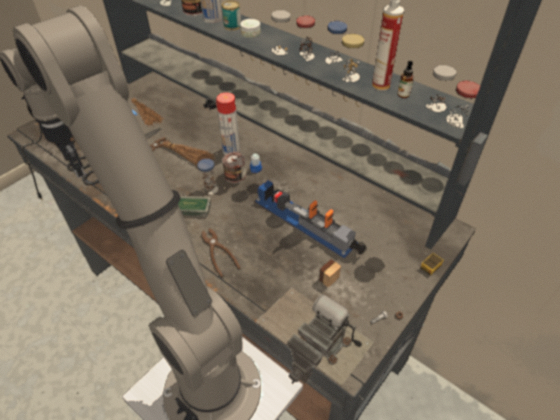

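View pics/top0.png

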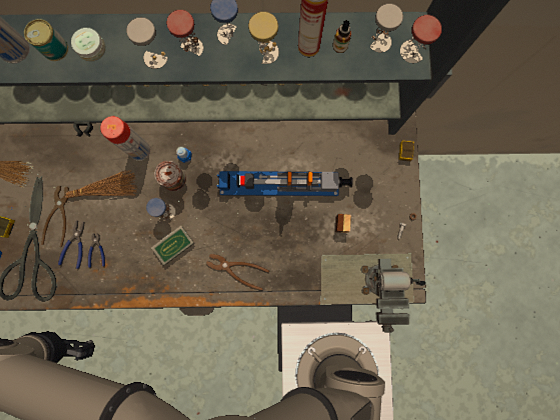

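Scene view: the clamp (fixed jaw ~(265,190), knob ~(360,247)) and the block at ~(330,272). Top view: clamp from (222,183) to the knob at (346,183), block at (343,222), orange grips at x≈290 and 310. I'll enlarge both.

```bash
cat > h.py <<'E'
import numpy as np, cv2
from rig import arm
def ray(n,uv):
    p=arm.camera_params(n);f=210/np.tan(np.radians(p['vfov']/2));M=p['world_to_cam'];R=M[:3,:3];t=M[:3,3]
    d=np.array([(uv[0]-p['cx'])/f,-(uv[1]-p['cy'])/f,-1]);return -R.T@t,R.T@d
def onz(n,uv,z):
    c,d=ray(n,uv);return c+d*(z-c[2])/d[2]
def proj(n,X):
    p=arm.camera_params(n);f=210/np.tan(np.radians(p['vfov']/2));M=p['world_to_cam']
    q=M[:3,:3]@np.array(X)+M[:3,3];return np.array([p['cx']+f*q[0]/-q[2],p['cy']-f*q[1]/-q[2]])
def tri(a,b):
    (c1,d1),(c2,d2)=ray("top",a),ray("scene",b)
    s=np.linalg.lstsq(np.c_[d1,-d2],c2-c1,rcond=None)[0];P=c1+s[0]*d1;Q=c2+s[1]*d2
    return (P+Q)/2,np.linalg.norm(P-Q)
def crop(n,x,y,w,h,k,name):
    im=arm.capture(n)[y:y+h,x:x+w,::-1];cv2.imwrite("pics/"+name,cv2.resize(im,None,fx=k,fy=k,interpolation=cv2.INTER_CUBIC))
E
python3 - <<'E'
from h import *
crop("top",210,160,160,80,5,"t1.png");crop("scene",245,165,130,130,4.6,"s1.png")
E
```

```text
(no output)
```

View pics/t1.png

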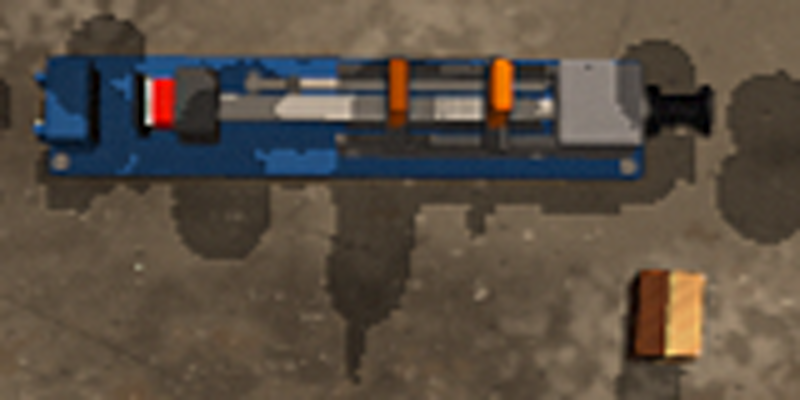

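View pics/s1.png

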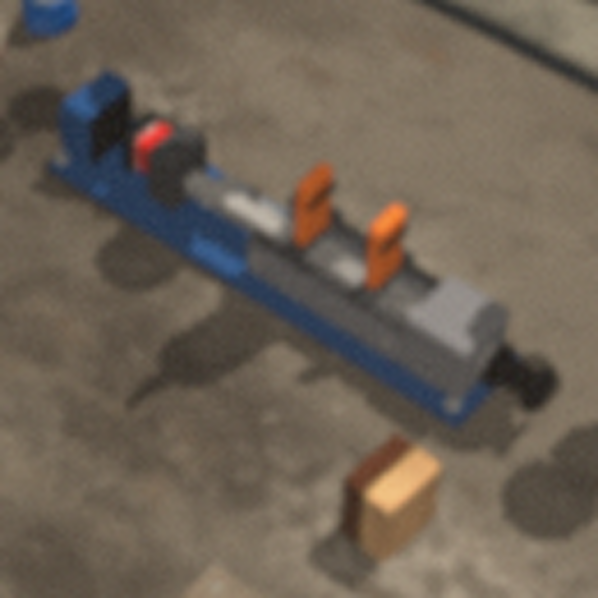

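The crops show the block standing upright at top (670,313)/5, with dark toward the fixed jaw and light toward the knob. The orange grip tops are at (398,90) and (502,85), the fixed jaw is on the left, and the knob waist is at about (680,109). Next I measure with masks and rays.

```bash
python3 - <<'E'
from h import *
t=lambda X,Y:((X+.5)/5-.5+210,(Y+.5)/5-.5+160)
s=lambda X,Y:((X+.5)/4.6-.5+245,(Y+.5)/4.6-.5+165)
r=lambda v:np.round(v,1)
# bed corners: top-view and scene
print('bed -x+y',r(onz('top',t(47,178),12)),r(onz('scene',s(50,163),12)))
print('bed -x-y',r(onz('top',t(645,180),12)),r(onz('scene',s(458,420),12)))
print('bolt L,R',r(onz('top',t(60,161),12)),r(onz('top',t(628,166),12)))
print('cover top corners',[r(onz('top',t(*q),62)) for q in((558,60),(640,60),(558,142),(642,142))])
print('fixed jaw top',[r(onz('top',t(*q),64)) for q in((48,58),(95,58),(48,140),(95,142))])
print('knob', [r(onz('top',t(*q),z)) for q,z in (((649,109),36),((708,109),36),((680,109),36),((680,98),36),((680,121),36),((708,86),36),((708,134),36))])
im=arm.capture('top').astype(int);hsv=cv2.cvtColor(im.astype(np.uint8),cv2.COLOR_RGB2HSV)
im2=arm.capture('scene');hs2=cv2.cvtColor(im2,cv2.COLOR_RGB2HSV)
def blobs(h,roi,lo,hi,mn):
    m=np.zeros(h.shape[:2],np.uint8);x0,x1,y0,y1=roi;m[y0:y1,x0:x1]=cv2.inRange(h,lo,hi)[y0:y1,x0:x1]
    n,l,st,c=cv2.connectedComponentsWithStats(m);return [(st[i],c[i],l==i) for i in range(1,n) if st[i][4]>=mn]
for st,c,_ in blobs(hsv,(280,320,165,195),(5,150,120),(20,255,255),5): print('grip top',st,r(c),r(onz('top',c,110)))
for st,c,_ in blobs(hs2,(300,345,190,235),(5,150,120),(20,255,255),5): print('grip scene',st,r(c))
for st,c,m in blobs(hsv,(330,360,205,240),(3,70,70),(30,255,255),8):
    ys,xs=np.nonzero(m);print('block',st,r(c),cv2.minAreaRect(np.c_[xs,ys].astype(np.float32)),r(onz('top',c,56)))
print('block top',[r(onz('top',t(*q),56)) for q in((638,270),(704,272),(637,355),(701,357))])
print('block scene top',[r(onz('scene',s(*q),56)) for q in((400,435),(441,463),(362,508))],'glue',r(onz('top',t(668,313),56)))
print('fixed jaw inner top, grip tri',tri(t(398,60),s(324,165)))
E
```

```text
bed -x+y [532.8 340.7  12. ] [534.5 336.4  12. ]
bed -x-y [526.7 -22.   12. ] [528.  -21.3  12. ]
bolt L,R [543.2 332.9  12. ] [535.5 -12.   12. ]
cover top corners [array([590.9,  33.8,  62. ]), array([590.3, -14.6,  62. ]), array([541.8,  35.1,  62. ]), array([541.2, -14.2,  62. ])]
fixed jaw top [array([595.4, 333.3,  64. ]), array([595.1, 305.8,  64. ]), array([546.6, 333.1,  64. ]), array([545.1, 305.7,  64. ])]
knob [array([565.9, -22.6,  36. ]), array([565.4, -58. ,  36. ]), array([565.7, -41.2,  36. ]), array([572.4, -41.4,  36. ]), array([558.3, -40.9,  36. ]), array([579.5, -58.5,  36. ]), array([550.2, -57.5,  36. ])]
grip top [288 172   3  10  30] [289.  176.5] [567.4 130.  110. ]
grip top [308 172   5  10  44] [309.9 176.5] [566.6  70.8 110. ]
grip scene [309 201   8  17  81] [312.4 209. ]
grip scene [325 209   8  18  93] [328.1 217.7]
block [330 205  30  35 967] [344.9 221.5] ((344.5, 222.0), (34.0, 29.0), 90.0) [442.7 -32.1  56. ]
block top [array([466.4, -10.3,  56. ]), array([464.6, -48.9,  56. ]), array([416.6,  -8.2,  56. ]), array([414.9, -45.4,  56. ])]
block scene top [array([465.4, -16.3,  56. ]), array([463.9, -48. ,  56. ]), array([406.6, -30.5,  56. ])] glue [440.9 -27.   56. ]
fixed jaw inner top, grip tri (array([581.24617559, 130.02774578, 106.95703454]), np.float64(2.5955153170512877))
```

shift_gripper(
  ticks=[
    {"jaw":1, "dx":-40, "dy":-42},
    {"jaw":1, "dx":-40, "dy":-42},
    {"jaw":1, "dx":-40, "dy":-42},
    {"jaw":1, "dx":-40, "dy":-42},
    {"jaw":1, "dx":-40, "dy":-42},
    {"jaw":1, "dx":-40, "dy":-42},
    {"jaw":1, "dx":-40, "dy":-42},
    {"jaw":1, "dx":-40, "dy":-42},
    {"jaw":1, "dx":-40, "dy":-42},
    {"jaw":1, "dx":-40, "dy":-42},
  ],
  grip_n=40,
)

```text
t: 1.55
tool_pos: [447.4, 158.2, 250.4]
tool_rot: [0.0, 0.112, 0.994, 0.0]
contact_force: [-0.3, 1.1, 0.2]
finger_gap: 1.004
grip_force: 0.0
```

shift_gripper(
  ticks=[
    {"jaw":1, "dx":-40, "dy":-42},
    {"jaw":1, "dx":-40, "dy":-42},
    {"jaw":1, "dx":-40, "dy":-42},
    {"jaw":1, "dx":-40, "dy":-42},
    {"jaw":1, "dz":10, "twist":0.17},
    {"jaw":1, "dz":10, "twist":0.17},
    {"jaw":1, "dz":20, "twist":0.17},
    {"jaw":1, "dz":20, "twist":0.17},
    {"jaw":1, "dz":20, "twist":0.17},
    {"jaw":1, "dz":20, "twist":0.17},
  ],
)

```text
t: 2.8
tool_pos: [565.4, -39.3, 149.5]
tool_rot: [0.0, 0.585, 0.811, 0.0]
contact_force: [-0.5, -0.4, -0.0]
finger_gap: 1.0
grip_force: 0.0
```

shift_gripper(
  ticks=[
    {"jaw":1, "dz":10, "twist":0.17},
    {"jaw":1, "twist":0.17},
    {"jaw":1},
  ],
)

```text
t: 3.18
tool_pos: [565.3, -39.2, 139.8]
tool_rot: [0.0, 0.711, 0.703, -0.0]
contact_force: [-0.0, -0.4, 0.2]
finger_gap: 1.0
grip_force: 0.0
```

```bash
cat >> h.py <<'E'
def goto(x,y,z,yaw=-0.016):
    "tool-frame shift from measured TCP to world target; yaw = wanted heading of tool y"
    from scipy.spatial.transform import Rotation as Ro
    s=arm.read_state();q=s['tool_rot'];R=Ro.from_quat([*q[1:],q[0]]).as_matrix()
    print('shift',np.round(R.T@(np.array([x,y,z])-s['tool_pos']),1),'turn',round((np.arctan2(R[1,1],R[0,1])-yaw+np.pi/2)%np.pi-np.pi/2,3),'tz',np.round(R[:,2],3),'j',np.round(s['joints'],2),'t',s['t'])
E
python3 -c "
from h import *
goto(565,-41,37)"
```

```text
shift [ -1.7  -0.3 102.8] turn 0.005 tz [-0.    -0.001 -1.   ] j [-0.57  0.52  0.71  1.95 -0.45  0.83  0.37] t 3.175
```

shift_gripper(
  ticks=[
    {"jaw":1, "dx":-2, "dz":25},
    {"jaw":1, "dz":30},
    {"jaw":1, "dz":30},
    {"jaw":1, "dz":17},
    {"jaw":0.5},
    {"jaw":0.4},
    {"jaw":0},
    {"jaw":0},
    {"jaw":0},
  ],
  grip_n=40,
)

```text
t: 4.3
tool_pos: [565.1, -41.2, 38.7]
tool_rot: [-0.0, 0.712, 0.703, 0.0]
contact_force: [-3.6, 1.5, 5.6]
finger_gap: 0.221
grip_force: 38.9
```

```bash
python3 - <<'E'
from h import *
goto(565,-41,37)
crop("top",320,160,60,50,10,"t2.png")
E
```

```text
shift [ 0.2 -0.1  1.7] turn 0.003 tz [-0.     0.001 -1.   ] j [-0.47  0.67  0.57  1.99 -0.59  0.65  0.48] t 4.3
```

View pics/t2.png

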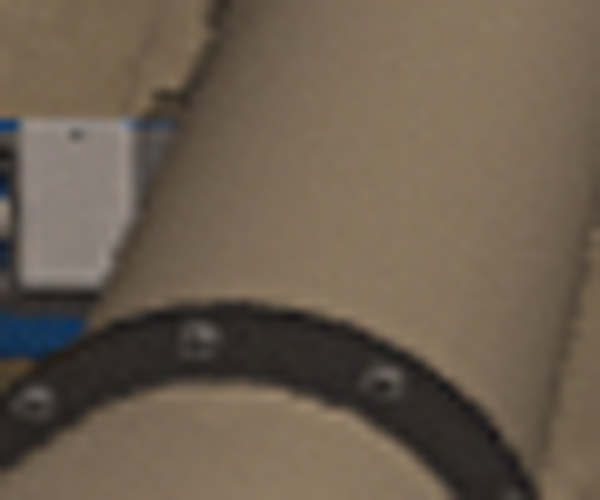

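The arm hides the knob in this view, but the gap of 0.22 (19 mm) matches the 20 mm waist. I'll pull.

shift_gripper(
  ticks=[
    {"jaw":0, "dx":-3},
    {"jaw":0, "dx":-5},
    {"jaw":0, "dx":-8},
    {"jaw":0, "dx":-8},
    {"jaw":0, "dx":-8},
    {"jaw":0, "dx":-8},
    {"jaw":0, "dx":-8},
    {"jaw":0, "dx":-6},
    {"jaw":0, "dx":-4},
    {"jaw":0},
  ],
  grip_n=70,
)

```text
t: 5.6
tool_pos: [564.0, -97.3, 38.8]
tool_rot: [-0.002, 0.711, 0.703, 0.001]
contact_force: [-5.2, 4.7, 11.0]
finger_gap: 0.206
grip_force: 69.2
```

shift_gripper(
  ticks=[
    {"jaw":0, "dx":-2},
    {"jaw":0, "dx":-2},
    {"jaw":0},
  ],
)

```text
t: 5.98
tool_pos: [564.0, -100.7, 38.8]
tool_rot: [-0.002, 0.711, 0.703, 0.001]
contact_force: [-4.6, 7.0, 12.0]
finger_gap: 0.211
grip_force: 69.6
```

shift_gripper(
  ticks=[
    {"jaw":0, "dx":-2},
    {"jaw":0, "dx":-2},
    {"jaw":0},
  ],
)

```text
t: 6.35
tool_pos: [563.9, -100.9, 38.7]
tool_rot: [-0.005, 0.71, 0.704, 0.002]
contact_force: [-7.6, 16.0, 15.3]
finger_gap: 0.207
grip_force: 71.9
```

```bash
python3 - <<'E'
from h import *
crop("top",210,160,160,80,5,"t3.png")
E
```

```text
(no output)
```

View pics/t3.png

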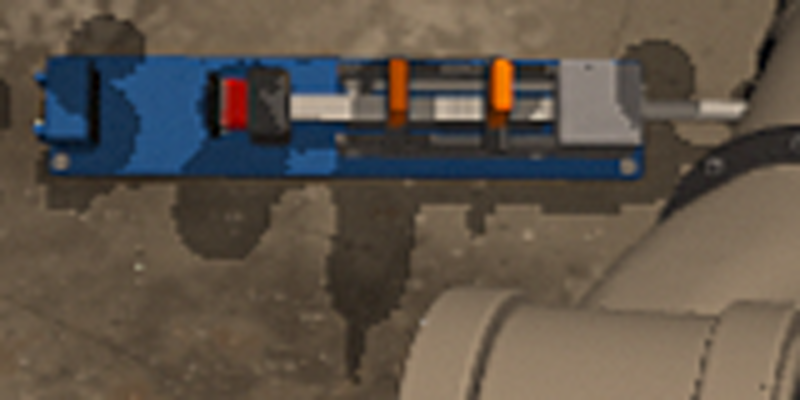

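The knob is at its stop (59.7 mm of travel, force rising). The jaw is drawn back, with its nose face at crop x≈207. Now I push the knob home.

shift_gripper(
  ticks=[
    {"jaw":0, "dx":5},
    {"jaw":0, "dx":8},
    {"jaw":0, "dx":8},
    {"jaw":0, "dx":8},
    {"jaw":0, "dx":8},
    {"jaw":0, "dx":8},
    {"jaw":0, "dx":8},
    {"jaw":0, "dx":6},
    {"jaw":0, "dx":5},
    {"jaw":0},
  ],
)

```text
t: 7.65
tool_pos: [565.1, -43.4, 38.8]
tool_rot: [-0.0, 0.712, 0.702, 0.0]
contact_force: [-3.8, 0.5, 7.9]
finger_gap: 0.209
grip_force: 68.7
```

shift_gripper(
  ticks=[
    {"jaw":0, "dx":3},
    {"jaw":0, "dx":2},
    {"jaw":0},
  ],
)

```text
t: 8.02
tool_pos: [565.2, -40.6, 38.9]
tool_rot: [0.001, 0.712, 0.702, -0.0]
contact_force: [-2.7, -4.3, 5.8]
finger_gap: 0.204
grip_force: 68.5
```

shift_gripper(
  ticks=[
    {"jaw":0, "dx":2},
    {"jaw":0, "dx":2},
    {"jaw":0},
  ],
)

```text
t: 8.4
tool_pos: [565.1, -40.5, 38.9]
tool_rot: [0.003, 0.713, 0.701, -0.002]
contact_force: [-2.9, -13.7, 2.6]
finger_gap: 0.208
grip_force: 68.2
```

shift_gripper(
  ticks=[
    {"jaw":0, "dx":-4},
    {"jaw":0.5},
    {"jaw":1},
    {"jaw":1},
    {"jaw":1, "dz":-20},
    {"jaw":1, "dz":-30},
    {"jaw":1, "dz":-50},
    {"jaw":1, "dz":-30},
    {"jaw":1},
  ],
)

```text
t: 9.52
tool_pos: [567.1, -38.7, 171.5]
tool_rot: [0.002, 0.712, 0.702, 0.002]
contact_force: [-0.4, 0.3, 0.3]
finger_gap: 1.0
grip_force: 0.0
```

```bash
python3 - <<'E'
from h import *
goto(440.6,-28,35,-.05)
crop("top",320,160,60,80,7,"t4.png")
E
```

```text
shift [   8.9 -127.4  135.8] turn 0.037 tz [ 0.006  0.001 -1.   ] j [-0.61  0.48  0.75  1.93 -0.42  0.88  0.34] t 9.525
```

shift_gripper(
  ticks=[
    {"jaw":1, "dx":3, "dy":-42, "twist":0.037},
    {"jaw":1, "dx":3, "dy":-42},
    {"jaw":1, "dx":3, "dy":-43},
    {"jaw":1, "dz":40},
    {"jaw":1, "dz":40},
    {"jaw":1},
    {"jaw":1},
  ],
)

```text
t: 10.45
tool_pos: [439.0, -25.1, 88.6]
tool_rot: [0.0, 0.725, 0.689, -0.0]
contact_force: [0.4, -0.4, 0.4]
finger_gap: 1.001
grip_force: 0.0
```

```bash
python3 - <<'E'
from h import *
goto(440.6,-28,35,-.05)
E
```

```text
shift [-2.8  1.8 53.6] turn -0.001 tz [-0. -0. -1.] j [-0.66  0.43  0.7   2.27 -0.5   0.6   0.37] t 10.45
```

shift_gripper(
  ticks=[
    {"jaw":1, "dx":-3, "dy":2, "dz":27},
    {"jaw":1, "dz":27},
    {"jaw":1},
    {"jaw":0.5},
    {"jaw":0.4},
    {"jaw":0.3},
    {"jaw":0.3},
    {"jaw":0.3},
    {"jaw":0.3},
  ],
  grip_n=40,
)

```text
t: 11.58
tool_pos: [441.5, -27.6, 35.4]
tool_rot: [0.0, 0.725, 0.689, 0.001]
contact_force: [-2.0, 1.0, 11.9]
finger_gap: 0.584
grip_force: 39.5
```

```bash
python3 -c "
from h import *
goto(440.6,-28,35,-.05)"
```

```text
shift [-0.4 -0.9  0.4] turn -0.0 tz [ 0.002  0.001 -1.   ] j [-0.53  0.53  0.56  2.28 -0.63  0.48  0.48] t 11.575
```

shift_gripper(
  ticks=[
    {"jaw":0.3, "dz":-10},
    {"jaw":0.3, "dz":-40},
    {"jaw":0.3, "dz":-50},
    {"jaw":0.3, "dz":-40},
    {"jaw":0.3, "dx":40, "dy":20, "twist":-0.034},
    {"jaw":0.3, "dx":50, "dy":22},
    {"jaw":0.3, "dx":50, "dy":22},
    {"jaw":0.3, "dx":50, "dy":22},
    {"jaw":0.3, "dx":50, "dy":22},
    {"jaw":0.3, "dx":50, "dy":22},
  ],
)

```text
t: 12.82
tool_pos: [576.9, 261.1, 174.9]
tool_rot: [0.0, 0.713, 0.701, 0.0]
contact_force: [0.8, -0.4, -1.0]
finger_gap: 0.583
grip_force: 41.8
```

shift_gripper(
  ticks=[
    {"jaw":0.3},
    {"jaw":0.3},
  ],
)

```text
t: 13.08
tool_pos: [576.2, 258.5, 174.3]
tool_rot: [0.0, 0.713, 0.701, -0.001]
contact_force: [0.7, -0.8, -0.7]
finger_gap: 0.584
grip_force: 41.7
```

```bash
python3 -c "
from h import *
goto(569.8,271.5,48)"
```

```text
shift [ 13.   -6.5 126.2] turn -0.0 tz [-0.    -0.001 -1.   ] j [-1.04  0.59  0.74  1.77 -0.47  0.97 -0.13] t 13.075
```

shift_gripper(
  ticks=[
    {"jaw":0.3, "dx":13, "dy":-6},
    {"jaw":0.3, "dz":35},
    {"jaw":0.3, "dz":35},
    {"jaw":0.3, "dz":20},
    {"jaw":0.3},
    {"jaw":0.3},
  ],
)

```text
t: 13.82
tool_pos: [571.7, 272.6, 85.3]
tool_rot: [0.0, 0.713, 0.701, 0.001]
contact_force: [0.3, 0.1, -0.3]
finger_gap: 0.586
grip_force: 41.7
```

```bash
python3 - <<'E'
from h import *
goto(569.8,271.5,48)
a=arm.capture("top")[150:230,200:300,::-1];b=arm.capture("scene")[150:250,240:360,::-1]
a=cv2.resize(a,(400,320),interpolation=2);b=cv2.resize(b,(384,320),interpolation=2)
cv2.imwrite("pics/ab1.png",np.hstack([a,b]))
E
```

```text
shift [-1.2 -1.9 37.3] turn -0.0 tz [ 0.002  0.001 -1.   ] j [-1.    0.7   0.65  1.82 -0.56  0.82 -0.08] t 13.825
```

View pics/ab1.png

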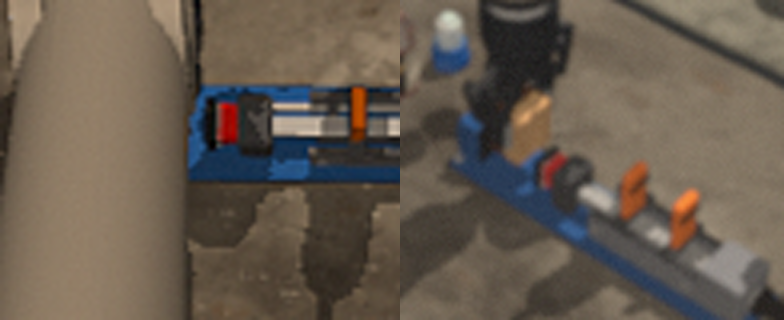

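The left view shows the nose tip at about (206,122)/4 and the scene view shows the block above the bed between the jaws. I'll check nose and jaw positions and then lower.

```bash
python3 -c "
from h import *
for z in (41,59): print(onz('top',(200+206/4,180),z))
print(onz('top',(210+98/5,180),64),onz('top',(210+98/5,180),40))
"
```

```text
[572.57179546 240.32355604  41.        ]
[568.949053   239.17896588  59.        ]
[568.77104117 302.83118031  64.        ] [573.61695088 305.56104207  40.        ]
```

shift_gripper(
  ticks=[
    {"jaw":0.3, "dx":-1, "dy":-2, "dz":17},
    {"jaw":0.3, "dz":12},
    {"jaw":0.3, "dz":4},
    {"jaw":0.3, "dz":2},
    {"jaw":0.3, "dz":2},
    {"jaw":0.3},
    {"jaw":0.3},
  ],
)

```text
t: 14.8
tool_pos: [569.1, 271.5, 47.5]
tool_rot: [0.0, 0.713, 0.701, 0.0]
contact_force: [-2.0, -1.2, 4.3]
finger_gap: 0.581
grip_force: 41.9
```

shift_gripper(
  ticks=[
    {"jaw":0.3, "dz":1},
    {"jaw":0.3},
    {"jaw":0.65},
    {"jaw":0.7},
    {"jaw":1},
    {"jaw":1},
    {"jaw":1, "dz":-20},
    {"jaw":1, "dz":-50},
    {"jaw":1, "dz":-60},
    {"jaw":1},
  ],
)

```text
t: 16.05
tool_pos: [572.2, 272.0, 182.3]
tool_rot: [0.001, 0.713, 0.701, 0.005]
contact_force: [0.2, -0.2, -1.7]
finger_gap: 0.999
grip_force: 0.0
```

shift_gripper(
  ticks=[
    {"jaw":1, "dx":-50, "twist":0.17},
    {"jaw":1, "dx":-50, "twist":0.17},
    {"jaw":1},
  ],
)

```text
t: 16.42
tool_pos: [558.0, 167.2, 176.6]
tool_rot: [0.0, 0.824, 0.567, -0.001]
contact_force: [0.8, -0.2, 0.7]
finger_gap: 1.001
grip_force: 0.0
```

```bash
python3 - <<'E'
from h import *
goto(567.1,99.5,88,np.pi/2-.016)
a=arm.capture("top")[150:230,200:300,::-1];b=arm.capture("scene")[150:250,240:360,::-1]
a=cv2.resize(a,(400,320),interpolation=2);b=cv2.resize(b,(384,320),interpolation=2)
cv2.imwrite("pics/ab2.png",np.hstack([a,b]))
E
```

```text
shift [-59.9  32.7  88.7] turn 1.222 tz [-0.001 -0.001 -1.   ] j [-1.03  0.54  0.86  1.89 -0.5   0.94 -0.29] t 16.425
```

shift_gripper(
  ticks=[
    {"jaw":1, "dx":-20, "dy":11, "twist":0.175},
    {"jaw":1, "twist":0.175},
    {"jaw":1, "twist":0.175},
    {"jaw":1, "twist":0.175},
    {"jaw":1, "twist":0.175},
    {"jaw":1, "twist":0.175},
    {"jaw":1, "twist":0.172},
    {"jaw":1},
  ],
)

```text
t: 17.52
tool_pos: [562.1, 151.4, 175.5]
tool_rot: [0.0, 1.0, -0.001, -0.0]
contact_force: [-0.2, -0.5, -0.5]
finger_gap: 1.003
grip_force: 0.0
```

```bash
python3 - <<'E'
from h import *
goto(567.1,99.5,88,np.pi/2-.016)
a=arm.capture("top")[150:230,200:300,::-1];b=arm.capture("scene")[150:250,240:360,::-1]
a=cv2.resize(a,(400,320),interpolation=2);b=cv2.resize(b,(384,320),interpolation=2)
cv2.imwrite("pics/ab3.png",np.hstack([a,b]))
E
```

```text
shift [ 5.2 51.8 87.5] turn 0.014 tz [-0.001 -0.001 -1.   ] j [-1.16  0.71  1.16  1.9  -0.76  1.06 -1.24] t 17.525
```

View pics/ab3.png

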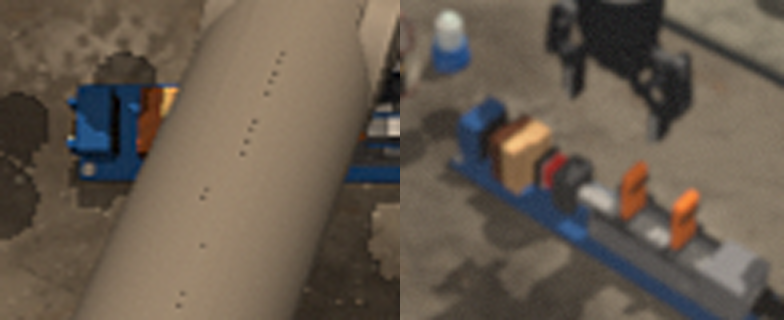

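The block stands upright, centred between the jaws, with its light face toward the nose. Now down onto the grips; their outer edges measure y≈134 and 63.7 (70 mm apart, as specified), so the middle is at 98.8.

shift_gripper(
  ticks=[
    {"jaw":1, "dx":5, "dy":27, "twist":0.014},
    {"jaw":1, "dy":26, "dz":20},
    {"jaw":1, "dz":20},
    {"jaw":1, "dz":10},
    {"jaw":1},
    {"jaw":1},
  ],
)

```text
t: 18.38
tool_pos: [566.7, 97.5, 126.3]
tool_rot: [-0.0, 1.0, -0.01, 0.0]
contact_force: [0.3, 0.2, -0.9]
finger_gap: 1.002
grip_force: 0.0
```

```bash
python3 -c "
from h import *
goto(567.1,98.8,88,np.pi/2-.016)"
```

```text
shift [ 0.3 -1.3 38.3] turn -0.004 tz [ 0.001  0.    -1.   ] j [-1.02  0.75  1.08  1.95 -0.82  0.97 -1.12] t 18.375
```

shift_gripper(
  ticks=[
    {"jaw":1, "dy":-1, "dz":20},
    {"jaw":1, "dz":18},
    {"jaw":1},
    {"jaw":0.8},
    {"jaw":0.7},
    {"jaw":0.6},
    {"jaw":0.5},
    {"jaw":0.46},
    {"jaw":0.45},
    {"jaw":0.45},
  ],
  grip_n=30,
)

```text
t: 19.62
tool_pos: [568.0, 101.0, 90.0]
tool_rot: [-0.003, 1.0, -0.009, 0.001]
contact_force: [-3.0, 9.7, 14.6]
finger_gap: 0.461
grip_force: 28.5
```

```bash
python3 - <<'E'
from h import *
s=arm.read_state();print(s['contact_force'],s['moment']);goto(567.1,98.8,88,np.pi/2-.016)
b=arm.capture("scene")[150:250,240:360,::-1]
cv2.imwrite("pics/b4.png",cv2.resize(b,(720,600),interpolation=2))
E
```

```text
[-2.98028962  9.74924298 14.64308098] [ 1.32439283  0.69224458 -0.05124745]
shift [-0.8  2.2  2. ] turn -0.003 tz [ 0.002  0.005 -1.   ] j [-0.99  0.79  1.02  1.97 -0.88  0.91 -1.08] t 19.625
```

View pics/b4.png

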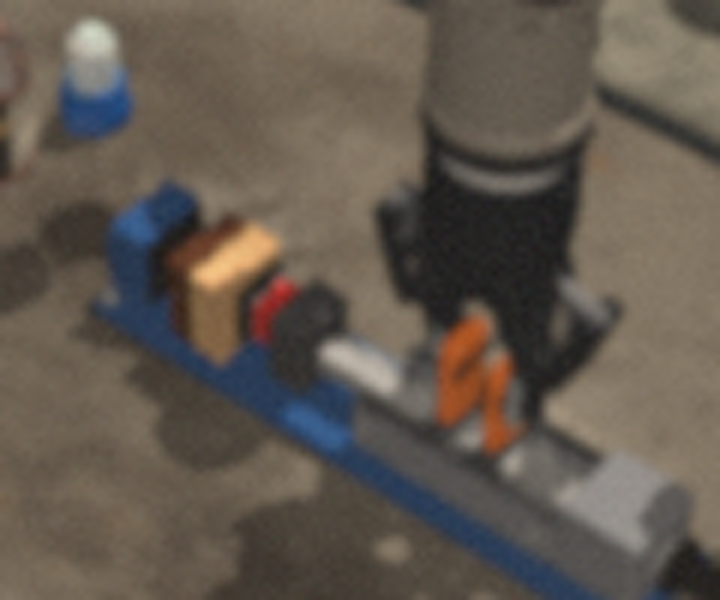

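The grips are fully squeezed and the jaw has gone forward, with the nose about at the block. The red plunger at about (272,310) is all showing, so I can track its area as a gauge. I also correct the TCP by 3 mm along +y (9.7 N side force) and pump again.

```bash
cat >> h.py <<'E'
def red():
    o=[]
    for i in range(4):
        im=arm.capture("scene")[175:225,270:315].astype(float);im=cv2.GaussianBlur(im,(3,3),.6)
        w=np.clip((im[...,0]-np.maximum(im[...,1],im[...,2])-25)/(im[...,0]+1),0,None);ys,xs=np.mgrid[175:225,270:315]
        m=im[...,0]-im[...,1:].max(2)>50;m&=im[...,1]<110
        w=np.where((im[...,1]-im[...,2])<30,w,0)
        c=np.array([(w*xs).sum(),(w*ys).sum()])/w.sum()
        o.append([w.sum(),*c,onz("scene",c,45)[1]])
    print('red area,u,v,y',np.round(np.mean(o,0),2),'sd',np.round(np.std(o,0),2))
E
python3 -c "
from h import *
red()"
```

```text
red area,u,v,y [ 25.27 286.24 200.64 235.74] sd [0.16 0.06 0.05 0.27]
```

shift_gripper(
  ticks=[
    {"jaw":1, "dy":-3},
    {"jaw":1},
    {"jaw":1},
    {"jaw":1},
    {"jaw":1},
  ],
)

```text
t: 20.5
tool_pos: [566.4, 100.5, 87.9]
tool_rot: [0.0, 1.0, -0.011, -0.0]
contact_force: [-0.1, 0.0, -0.0]
finger_gap: 0.998
grip_force: 0.0
```

```bash
python3 -c "
from h import *
red();goto(567,101.8,88,np.pi/2-.016)"
```

```text
red area,u,v,y [ 26.64 288.07 201.23 229.56] sd [0.27 0.5  0.12 1.57]
shift [ 0.6 -1.1 -0. ] turn -0.005 tz [-0. -0. -1.] j [-0.99  0.79  1.02  1.97 -0.88  0.91 -1.09] t 20.7
```

shift_gripper(
  ticks=[
    {"jaw":0.8},
    {"jaw":0.7},
    {"jaw":0.6},
    {"jaw":0.5},
    {"jaw":0.46},
    {"jaw":0.45},
    {"jaw":0.45},
  ],
)

```text
t: 21.58
tool_pos: [567.4, 101.1, 89.6]
tool_rot: [-0.001, 1.0, -0.01, 0.001]
contact_force: [-3.0, 2.2, 14.2]
finger_gap: 0.463
grip_force: 28.6
```

```bash
python3 -c "
from h import *
red()"
```

```text
red area,u,v,y [ 24.06 286.1  200.21 237.31] sd [0.29 0.14 0.04 0.45]
```

```bash
cat >> h.py <<'E'
def red():
    o=[];E=[]
    for i in range(4):
        im=arm.capture("scene");h=cv2.cvtColor(im,cv2.COLOR_RGB2HSV)
        m=((h[...,0]<5)|(h[...,0]>172))&(h[...,1]>150)&(h[...,2]>60);q=np.zeros_like(m);q[175:215,265:310]=m[175:215,265:310]
        n,l,st,c=cv2.connectedComponentsWithStats(q.astype(np.uint8));k=1+np.argmax(st[1:,4])
        ys,xs=np.nonzero(l==k);f=im.astype(float)
        y=[onz("scene",p,45)[1] for p in zip(xs,ys)]
        # sub-pixel area: redness relative to the blob's peak over a dilated blob
        d=cv2.dilate((l==k).astype(np.uint8),np.ones((3,3)))>0
        r=np.clip(f[...,0]-f[...,1],0,None);r=np.clip(r/np.percentile(r[l==k],80),0,1)
        r[(f[...,1]-f[...,2])>25]=0
        o.append([st[k][4],r[d].sum(),*c[k],np.mean(y),*st[k][:4]])
    print('n,soft,u,v,y,bbox',np.round(np.mean(o,0),1),'sd',np.round(np.std(o,0)[:5],2))
E
python3 - <<'E'
from h import *
red()
b=arm.capture("scene")[150:250,240:360,::-1]
cv2.imwrite("pics/b5.png",cv2.resize(b,(720,600),interpolation=2))
im=cv2.imread("pics/b4.png");
E
```

```text
n,soft,u,v,y,bbox [ 22.5  31.2 283.  198.8 248.9 280.8 196.    6.2   8.5] sd [0.5  0.23 0.07 0.09 0.3 ]
```

View pics/b5.png

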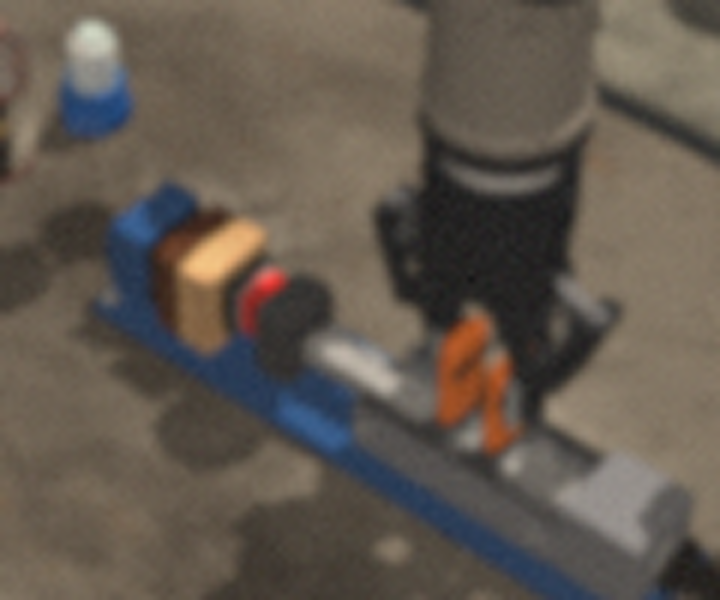

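The second squeeze pushed the block toward the fixed jaw, which it nearly touches. The plunger at (262,300) is still fully out. From here I'll gauge numerically with a red profile along the clamp axis.

```bash
cat >> h.py <<'E'
def prof(v=0):
    im=np.mean([arm.capture("scene") for _ in range(3)],0).astype(np.float32)
    ys=np.arange(215,300,.5);L=[]
    for dx,z in ((0,50),(-4,48),(-8,45),(-8,41),(4,50)):
        p=np.array([proj("scene",(568+dx+.016*(y-157),y,z)) for y in ys],np.float32)
        s=cv2.remap(im,p[None,:,0],p[None,:,1],cv2.INTER_CUBIC)[0]
        r=(s[:,0]-s[:,1:].max(1))/(s[:,0]+20);k=np.argmax(r);h=.5*r[k]
        a=k
        while a>0 and r[a]>h:a-=1
        b=k
        while b<len(r)-1 and r[b]>h:b+=1
        L.append((ys[a],ys[b],ys[b]-ys[a],round(float(r[k]),2),round(float(np.clip(r,.1,None).sum()-.1*len(r))*.5,1)))
    for l in L:print(*l)
    s=arm.read_state();print('gap',round(s['finger_gap'],3),'F',round(s['grip_force'],1),np.round(s['contact_force'],1),'t',s['t'])
E
python3 -c "
from h import *
prof()"
```

```text
239.5 256.5 17.0 0.64 11.3
241.5 256.5 15.0 0.63 10.4
241.5 256.5 15.0 0.6 10.1
242.0 257.0 15.0 0.57 9.6
239.0 257.5 18.5 0.67 12.6
gap 0.459 F 28.6 [-2.6  2.2 13.5] t 22.175
```

shift_gripper(
  ticks=[
    {"jaw":1},
    {"jaw":1},
    {"jaw":1},
    {"jaw":1},
    {"jaw":1},
  ],
)

```text
t: 22.8
tool_pos: [566.4, 100.7, 87.9]
tool_rot: [0.0, 1.0, -0.011, -0.0]
contact_force: [-0.4, 0.4, 0.7]
finger_gap: 0.993
grip_force: 0.0
```

```bash
python3 -c "
from h import *
prof();red()"
```

```text
239.5 256.0 16.5 0.63 11.1
241.0 257.0 16.0 0.63 10.8
241.0 256.0 15.0 0.6 10.5
241.5 256.5 15.0 0.58 10.0
238.5 255.5 17.0 0.66 11.9
gap 1.001 F 0.0 [ 0.3 -0.6 -0.5] t 22.95
n,soft,u,v,y,bbox [ 25.8  32.1 283.2 199.3 247.1 281.  196.    7.    9. ] sd [0.43 0.44 0.09 0.13 0.17]
```

shift_gripper(
  ticks=[
    {"jaw":0.85},
    {"jaw":0.75},
    {"jaw":0.65},
    {"jaw":0.6},
    {"jaw":0.6},
    {"jaw":0.6},
  ],
)

```text
t: 23.9
tool_pos: [567.1, 101.1, 89.1]
tool_rot: [-0.001, 1.0, -0.011, 0.001]
contact_force: [-2.1, 1.9, 10.8]
finger_gap: 0.6
grip_force: 7.2
```

```bash
python3 -c "
from h import *
prof()"
```

```text
243.5 261.0 17.5 0.63 11.2
245.5 263.0 17.5 0.61 10.5
245.5 261.5 16.0 0.6 10.0
245.5 261.5 16.0 0.57 9.6
242.5 259.0 16.5 0.67 11.7
gap 0.599 F 7.2 [-1.3  1.6  9.4] t 24.05
```

shift_gripper(
  ticks=[
    {"jaw":0.55},
    {"jaw":0.5},
    {"jaw":0.5},
    {"jaw":0.5},
  ],
)

```text
t: 24.55
tool_pos: [567.4, 101.1, 89.4]
tool_rot: [-0.001, 1.0, -0.011, 0.001]
contact_force: [-2.2, 1.8, 13.2]
finger_gap: 0.502
grip_force: 7.7
```

```bash
python3 -c "
from h import *
prof()"
```

```text
247.5 263.5 16.0 0.68 10.5
249.5 264.0 14.5 0.64 9.4
250.5 265.5 15.0 0.62 9.5
250.5 266.0 15.5 0.58 9.1
246.5 264.5 18.0 0.71 11.9
gap 0.501 F 7.7 [-3.3  2.2 11.9] t 24.7
```

shift_gripper(
  ticks=[
    {"jaw":0.48},
    {"jaw":0.46},
    {"jaw":0.45},
    {"jaw":0.45},
  ],
)

```text
t: 25.2
tool_pos: [567.6, 101.0, 89.6]
tool_rot: [-0.001, 1.0, -0.01, 0.001]
contact_force: [-2.4, 2.1, 13.2]
finger_gap: 0.459
grip_force: 28.6
```

```bash
python3 -c "
from h import *
prof()"
```

```text
249.5 269.0 19.5 0.69 12.0
251.5 269.0 17.5 0.68 10.9
252.0 269.0 17.0 0.6 10.0
252.0 270.5 18.5 0.54 9.6
249.0 269.0 20.0 0.68 12.3
gap 0.458 F 28.6 [-2.7  2.3 14. ] t 25.35
```

shift_gripper(
  ticks=[
    {"jaw":1},
    {"jaw":1},
    {"jaw":1},
    {"jaw":1},
    {"jaw":1},
  ],
)

```text
t: 25.98
tool_pos: [566.4, 100.7, 87.9]
tool_rot: [0.0, 1.0, -0.011, -0.0]
contact_force: [0.7, -0.1, -0.1]
finger_gap: 1.001
grip_force: 0.0
```

shift_gripper(
  ticks=[
    {"jaw":0.85},
    {"jaw":0.75},
    {"jaw":0.7},
    {"jaw":0.7},
    {"jaw":0.7},
  ],
)

```text
t: 26.6
tool_pos: [566.6, 101.2, 88.5]
tool_rot: [-0.0, 1.0, -0.01, 0.0]
contact_force: [-1.4, 0.7, 5.1]
finger_gap: 0.703
grip_force: 6.6
```

```bash
python3 -c "
from h import *
prof()"
```

```text
249.0 269.0 20.0 0.68 12.3
251.0 269.0 18.0 0.67 10.9
252.0 268.5 16.5 0.61 10.1
252.0 270.0 18.0 0.55 9.5
248.5 268.5 20.0 0.7 12.8
gap 0.704 F 6.6 [-2.   1.3  5.4] t 26.75
```

shift_gripper(
  ticks=[
    {"jaw":0.67},
    {"jaw":0.64},
    {"jaw":0.64},
    {"jaw":0.64},
  ],
)

```text
t: 27.25
tool_pos: [566.8, 101.1, 89.0]
tool_rot: [-0.001, 1.0, -0.01, 0.0]
contact_force: [-2.7, 0.8, 9.5]
finger_gap: 0.643
grip_force: 8.1
```

```bash
python3 -c "
from h import *
prof()"
```

```text
251.0 269.5 18.5 0.65 11.0
252.5 269.5 17.0 0.65 10.0
253.5 269.0 15.5 0.57 9.0
253.5 270.5 17.0 0.51 8.5
250.5 269.5 19.0 0.66 11.3
gap 0.64 F 8.1 [-2.5  1.5 10.7] t 27.4
```

shift_gripper(
  ticks=[
    {"jaw":0.62},
    {"jaw":0.6},
    {"jaw":0.6},
    {"jaw":0.6},
  ],
)

```text
t: 27.9
tool_pos: [567.0, 101.1, 89.3]
tool_rot: [-0.001, 1.0, -0.011, 0.0]
contact_force: [-4.2, 2.1, 12.7]
finger_gap: 0.6
grip_force: 9.2
```

```bash
python3 -c "
from h import *
prof()"
```

```text
251.5 269.5 18.0 0.64 10.6
253.5 269.5 16.0 0.62 9.3
254.5 269.5 15.0 0.53 8.1
256.0 271.0 15.0 0.46 7.1
251.5 270.0 18.5 0.62 10.5
gap 0.602 F 9.2 [-3.   2.4 12.1] t 28.05
```

shift_gripper(
  ticks=[
    {"jaw":0.58},
    {"jaw":0.56},
    {"jaw":0.56},
    {"jaw":0.56},
  ],
)

```text
t: 28.55
tool_pos: [567.1, 101.1, 89.5]
tool_rot: [-0.001, 1.0, -0.01, 0.001]
contact_force: [-4.0, 1.8, 14.5]
finger_gap: 0.563
grip_force: 10.2
```

```bash
python3 -c "
from h import *
prof()"
```

```text
253.5 270.0 16.5 0.58 9.0
255.0 270.0 15.0 0.59 8.3
256.0 270.0 14.0 0.51 7.5
257.0 271.0 14.0 0.43 6.5
253.5 270.5 17.0 0.52 8.6
gap 0.567 F 10.2 [-3.8  1.4 14.9] t 28.7
```

shift_gripper(
  ticks=[
    {"jaw":0.54},
    {"jaw":0.53},
    {"jaw":0.53},
    {"jaw":0.53},
  ],
)

```text
t: 29.2
tool_pos: [567.2, 101.1, 89.7]
tool_rot: [-0.001, 1.0, -0.011, 0.001]
contact_force: [-4.4, 1.9, 16.7]
finger_gap: 0.528
grip_force: 10.9
```

```bash
python3 -c "
from h import *
prof();red()"
```

```text
254.0 270.0 16.0 0.55 8.6
255.5 270.0 14.5 0.52 7.2
257.0 270.5 13.5 0.42 6.2
258.0 272.0 14.0 0.36 5.5
254.0 271.0 17.0 0.51 8.5
gap 0.534 F 10.9 [-4.1  2.2 16. ] t 29.35
n,soft,u,v,y,bbox [  5.   12.7 279.8 196.5 263.6 279.  196.    3.    2.2] sd [0.   0.29 0.   0.17 0.5 ]
```

shift_gripper(
  ticks=[
    {"jaw":0.515},
    {"jaw":0.515},
    {"jaw":0.515},
    {"jaw":0.515},
  ],
)

```text
t: 30.05
tool_pos: [567.3, 101.1, 89.8]
tool_rot: [-0.001, 1.0, -0.011, 0.001]
contact_force: [-5.4, 2.5, 16.1]
finger_gap: 0.523
grip_force: 11.3
```

```bash
python3 -c "
from h import *
prof()
im=arm.capture('top');cv2.imwrite('pics/fin.png',im[...,::-1])
# block seen in scene: wood mask vs expected place
im=arm.capture('scene');h=cv2.cvtColor(im,cv2.COLOR_RGB2HSV);m=cv2.inRange(h,(8,90,130),(28,220,255))[175:215,255:300]
n,l,st,c=cv2.connectedComponentsWithStats(m);k=1+np.argmax(st[1:,4]);print('light wood',st[k],c[k]+[255,175],'expected light top centre',proj('scene',(569.5,279,68)))"
```

```text
255.0 270.5 15.5 0.45 7.0
256.5 270.0 13.5 0.42 5.7
258.0 270.5 12.5 0.34 5.1
259.0 272.0 13.0 0.32 4.8
254.0 271.5 17.5 0.44 7.4
gap 0.517 F 11.3 [-4.1  2.9 17.4] t 30.2
light wood [ 12  11  16  19 112] [273.55357143 192.03571429] expected light top centre [275.32962388 189.84616083]
```

```bash
python3 -c "
from rig import arm
print(arm.sign_off())"
```

```text
the job is handed in; nothing more can be done
None
```

The block is clamped against the fixed jaw with the nose pushed in about 7 of its 14 mm (estimated from grip force and the red still showing), the grips are still held squeezed, and I handed the job in at about 30 s; no verdict came back.

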